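Stand the closed sample bottles in their spill trays

ROBOT

A 7-joint arm with a two-finger parallel gripper is mounted at the origin on a cart in front of the work surface, level with it; the furniture and walls round the work are solid. World frame = base frame: x ahead of the robot, y to its left, z up, the work surface at z = 0. Lengths are in m, angles in rad, forces in N, time in s.
With the tool pointing down it reaches from about 0.425 to 0.925 m from the base axis. Payload 6.8 kg.
Tool frame: the origin (TCP) lies on the centre line of the jaws, within the pads' length; the fingertips stand ahead of it and the grasp point (between the pads) lies 11 mm behind it (env.tip_extent is the z of the fingertips in the tool frame, in m); z points along the fingers, y is the line along which they close (so a half turn about z gives the same grasp; the last joint's range is limited). The gripper opens to 88 mm and grips with 3 to 60 N. Pads are 20 mm wide; open, the fingers measure 115 mm over their backs; the gripper's body (75 mm by 178 mm) begins 61 mm behind the grasp point.
Start: joints at [-1.302, 0.477, 0.022, 1.555, -0.011, 1.109, -0.083], TCP at [0.248, 0.628, 0.195] pointing down, gripper open.
Joint ranges: [-2.96, 2.96], [-0.34, 2.1], [-1.41, 1.46], [0.24, 2.44], [-1.37, 4.51], [0.17, 1.92], [-2.96, 2.96]. Speed limits (rad/s): [2.39, 2.39, 3.14, 3.14, 3.14, 3.14, 3.14].

INTERFACE

Orientations are given as [roll, pitch, yaw] about the fixed x, y, z axes, in that order (R = Rz(yaw) Ry(pitch) Rx(roll)).
In Python, from plant import env, viewer, ticket gives the robot as it stands.
- The arm moves only by the tool apply_moves, never from a script. Its argument "moves" is text: rows parted by semicolons, each of 7 numbers parted by spaces: the turn, a rotation vector about the tool's x, y, z in degrees, then the shift along the tool's x, y, z in cm, then the closure, from -1 (fully open) to 1 (shut). A call has exactly 8 rows; each row is the pose to reach, as a shift and turn from the pose commanded when the call began, along the tool's axes at that moment; what a row does not reach only later rows make up. A row lasts 1/12 s, in which the tool goes at most 41.7 mm and 7.16 degrees, less where a joint would pass 70% of its speed; a pose out of reach is approached as far as the arm can. A call with a gripper value outside its range is refused whole. The fingers move at their own pace and stop on an object; the grip force is fixed at half the most. Time passes only in rows, so rows that repeat a pose let the fingers close, or fill a call up. It gives the time, the measured TCP pose, the force, the opening and the grip force at its end, in the units of the state.
- env.get_state(): the state, without advancing time (a new reading comes with each control period).
- viewer.grab_frame(name): name is "side" or "top"; returns the picture (480x640x3 uint8, red, green, blue); there is no depth.
- viewer.get_calibration(name): a dict with "fx", "fy", "cx", "cy" (pixels), "T" (4x4, takes a point from camera to world coordinates). Camera axes: x right, y down, z forward; pixel columns grow to the right and rows downward; lengths in m; the calibration is good to about 2 mm. A picture is of the moment at which its call begins. get_calibration takes no time and is no camera call.
- ticket.sign_off(): hands the job in; it is judged then, once.
The state is a dict: "clock": time; "joints": joint angles; "qvel": joint speeds; "tau": joint torques, N m; "eef_pos": TCP position; "eef_rot": TCP orientation; "force": force on the tool from outside, world axes, zero at the start; "torque": the same for the moment, N m; "opening": opening from 0.0 (shut) to 1.0 (fully open); "gripper_force": force on a finger pad.
Only numpy, scipy, OpenCV 4.12 (cv2) and the standard library are available. Lean on these libraries where they do the work, as an engineer would, in place of code of your own. Each camera call takes 0.05 s, during which the arm holds its last target. There are 200 camera calls.

TASK

Clear the four small closed bottles off the bench into the grey round spill trays: one slim brown vial upright in each of the two small trays, the brown narrow-necked bottle in the medium tray, and the wide glass weighing bottle with the knobbed lid in the large tray. Each must stand upright and flat on its tray's floor, let go. Leave the open beaker and the carton standing where they are.

Things in the scene. Friction and masses are not known exactly. Their poses are not given: they have to be found in the camera images.
- vial_a_mid (a point): Slim brown glass screw vial with a plain cylindrical body, white cap, 23 mm across and 58 mm tall, about 30 g, standing upright. The point is its centre, 29 mm above its foot; z up along its axis. Body straight-sided from the foot to 46 mm, then the fixed cap, 22 mm across. The two vials are alike and may go either way round; cap colour means nothing. Best gripped 30 to 42 mm above its foot, to keep the fingertips above the tray's rim.
- vial_b_mid (a point): Slim brown glass screw vial with a plain cylindrical body, red cap, 23 mm across and 58 mm tall, about 30 g, standing upright. The point is its centre, 29 mm above its foot; z up along its axis. Body straight-sided from the foot to 46 mm, then the fixed cap, 22 mm across. The two vials are alike and may go either way round; cap colour means nothing. Best gripped 30 to 42 mm above its foot, to keep the fingertips above the tray's rim.
- dropper_bottle_mid (a point): Brown glass reagent bottle with narrow neck and red cap, body 34 mm across, 72 mm tall over the cap, about 50 g, standing upright. The point is its centre, 36 mm above its foot; z up along its axis. Body straight-sided from the foot to about 45 mm, then a shoulder to 59 mm and a cap 21 mm across above it. Best gripped round the body 30 to 40 mm above its foot.
- weighing_bottle_mid (a point): Low wide clear glass weighing bottle, filled beige, with a knobbed glass lid (lid fixed on), 47 mm across at the lid, 44 mm at the body, 48 mm tall over the knob, about 45 g, standing upright. The point is its centre, 24 mm above its foot; z up along its axis. The body is straight to 30 mm above the foot, the lid's wider edge follows just above, narrowing to the knob. Best gripped 26 to 30 mm above its foot.
- small_tray_1_floor (a point): Small round spill tray, light grey plastic, 46 mm across outside and 40 mm inside, fixed to the worktop. Its rim is 8 mm above the worktop. The point is the centre of its inner floor, which is flat and 3 mm above the worktop. z up. One of two alike.
- small_tray_2_floor (a point): Small round spill tray, light grey plastic, 46 mm across outside and 40 mm inside, fixed to the worktop. Its rim is 8 mm above the worktop. The point is the centre of its inner floor, which is flat and 3 mm above the worktop. z up. One of two alike.
- medium_tray_floor (a point): Medium round spill tray, light grey plastic, 62 mm across outside and 56 mm inside, fixed to the worktop. Its rim is 8 mm above the worktop. The point is the centre of its inner floor, which is flat and 3 mm above the worktop. z up.
- large_tray_floor (a point): Large round spill tray, light grey plastic, 80 mm across outside and 74 mm inside, fixed to the worktop. Its rim is 8 mm above the worktop. The point is the centre of its inner floor, which is flat and 3 mm above the worktop. z up.
- beaker: Small open empty glass beaker, 57 mm across the rim, 70 mm tall, light and loose; bystander, to be left where it is. Origin at the centre of its underside, z up.
- strip_carton: Small flat white carton with red print, 40 x 60 x 20 mm (own x, y, z), loose; bystander, to be left where it is. Origin at the centre of its underside, z up.

How it is judged:
By the outcome, as a careful person would: the job done as asked, in the order asked, and still so for the second after the job is handed in, with the robot touching nothing.
It also fails if it takes over 101 s, if anything falls off the work surface, if the arm or the gripper's body presses on something with over 40 N, if the wrist force passes 120 N, or if a joint passes its speed limit or range.

## Working session

There is one attempt and no reset: what is moved stays moved. The work goes in short steps, Python scripts to look and compute and a tool call to move; the robot and the scene stay as the last step left them, time stands still between calls to the robot, and variables do not carry over. Pictures are saved under pics/ and viewed, at most 14 in all, crops included, and the job is handed in when it is done.

Besides the shell and the picture viewer there is one more tool, called after "Request:" by a JSON object that holds its "api" and its "payload", one argument or row to a line. apply_moves: Moves the arm, as the interface text tells. Its arguments: {"type":"object","properties":{"moves":{"type":"string"}},"required":["moves"]}

```bash
ls; mkdir -p pics; python3 - <<'E'
from plant import env,viewer,ticket
import cv2
s=env.get_state();print(s, env.tip_extent)
for n in("side","top"):
    f=viewer.grab_frame(n);cv2.imwrite(f"pics/{n}0.png",f[:,:,::-1]);print(n,viewer.get_calibration(n))
E
```

```text
pics
{'clock': 0.0, 'joints': array([-1.30209095,  0.47778313,  0.02235175,  1.5564159 , -0.01147196,
        1.1092987 , -0.08307572]), 'qvel': array([ 1.13664350e-04, -1.37961288e-03, -1.48979132e-03, -1.35639910e-03,
       -1.20647090e-03,  2.23708224e-03,  3.17605300e-05]), 'tau': array([-1.77788665e-04, -5.82863259e+01,  1.53448284e+00, -2.72600484e+01,
       -5.43196150e-02,  1.72396051e-02,  1.57600148e-04]), 'eef_pos': array([0.2481659 , 0.62704206, 0.1944084 ]), 'eef_rot': array([-3.13982326e+00,  1.61602154e-04,  2.76483551e+00]), 'force': array([ 0.55262887,  0.95090604, -0.08439721]), 'torque': array([ 0.00498276,  0.01611177, -0.0002629 ]), 'gripper_force': 0.0, 'opening': 1.0030765969424789} 0.008
side {'fx': 494.81014273188964, 'fy': 494.81014273188964, 'cx': 319.26148004904707, 'cy': 236.73570960859087, 'T': array([[ 0.90711044, -0.17360456,  0.38342159,  0.04498996],
       [-0.4206856 , -0.34539614,  0.83888327, -1.06149739],
       [-0.01320163, -0.92225971, -0.38634538,  0.50590543],
       [ 0.        ,  0.        ,  0.        ,  1.        ]])}
top {'fx': 475.3610964103922, 'fy': 475.3610964103922, 'cx': 312.64064510330434, 'cy': 232.2694791128673, 'T': array([[-0.00382087, -0.9914784 ,  0.13021511,  0.37384034],
       [-0.9999893 ,  0.00344857, -0.00308445, -0.04245539],
       [ 0.00260911, -0.1302255 , -0.99148097,  0.99165282],
       [ 0.        ,  0.        ,  0.        ,  1.        ]])}
```

View pics/side0.png

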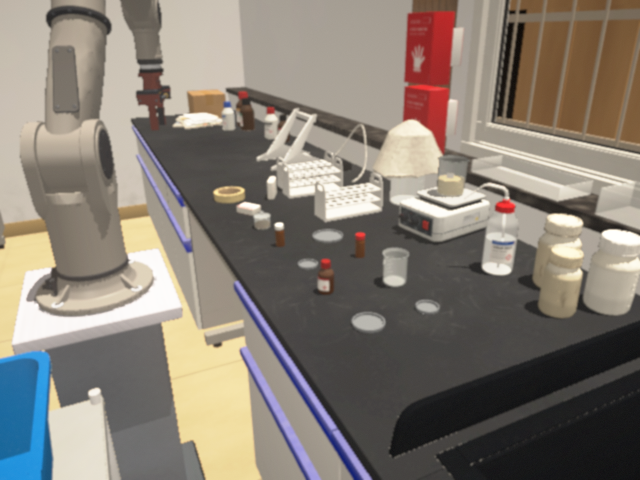

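View pics/top0.png

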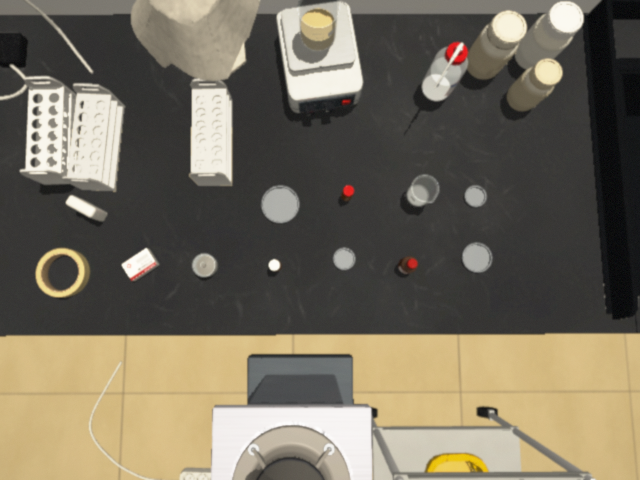

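The side view shows the weighing bottle (262,220), white vial (279,235), red vial (360,245), dropper (325,277), and trays at (328,236), (308,263), (368,322) and (428,306). In the top view, the vials are at (274,265) and (348,192), the dropper at (408,265), the weighing bottle at (204,265), and the trays at (280,204), (344,259), (476,196) and (477,257). The beaker is at (422,190) and the carton at (140,264).

```bash
cat > h.py <<'E'
import numpy as np,cv2
from plant import env,viewer,ticket
C={n:viewer.get_calibration(n) for n in("side","top")}
def ray(n,p):
    c=C[n];d=c["T"][:3,:3]@np.array([(p[0]-c["cx"])/c["fx"],(p[1]-c["cy"])/c["fy"],1]);return c["T"][:3,3],d/np.linalg.norm(d)
def tri(ps,pt):
    A=[];b=[]
    for n,p in(("side",ps),("top",pt)):
        o,d=ray(n,p);M=np.eye(3)-np.outer(d,d);A.append(M);b.append(M@o)
    x=np.linalg.lstsq(np.vstack(A),np.hstack(b),rcond=None)[0]
    return x,np.linalg.norm(np.vstack(A)@x-np.hstack(b))
def plane(n,p,z):
    o,d=ray(n,p);return o+d*(z-o[2])/d[2]
def blob(img,kind,seed,r):
    f=img.astype(int);R,G,B=f[...,0],f[...,1],f[...,2]
    m={"red":(R>90)&(R>2*G),"white":np.minimum(R,np.minimum(G,B))>110,"grey":img.mean(2)>62}[kind].astype(np.uint8)
    w=np.zeros_like(m);cv2.circle(w,seed,r,1,-1);m&=w
    k,l,st,ce=cv2.connectedComponentsWithStats(m)
    if k<2:return None
    i=1+np.argmax(st[1:,4]);h=cv2.convexHull(np.argwhere(l==i)[:,::-1].astype(np.int32))
    M=cv2.moments(h);c=(M["m10"]/M["m00"],M["m01"]/M["m00"]) if M["m00"] else ce[i]
    return np.array(c),st[i]
E
python3 - <<'E'
from h import *
a=cv2.imread("pics/side0.png")[:,:,::-1];b=cv2.imread("pics/top0.png")[:,:,::-1]
np.set_printoptions(precision=4,suppress=True)
for n,k,s,rs,t,rt in[("vialW","white",(279,228),10,(274,265),12),("vialR","red",(360,238),12,(348,192),14),("drop","red",(325,265),12,(410,264),14),("weigh","grey",(262,220),14,(204,265),18),
 ("large","grey",(328,236),22,(280,204),26),("sm1","grey",(308,263),14,(344,259),16),("sm2","grey",(428,306),16,(476,196),16),("med","grey",(368,322),22,(477,257),22),("carton","grey",(249,209),16,(140,264),24)]:
    p=blob(a,k,s,rs);q=blob(b,k,t,rt);print(n,p[0],p[1],q[0],q[1],*tri(p[0],q[0]),plane("top",q[0],.008))
v=[cv2.resize(a[190:340,230:450],None,fx=3.6,fy=3.6,interpolation=2)]
cv2.imwrite("pics/c1.png",v[0][:,:,::-1])
E
```

```text
vialW [278.5696 225.7165] [274 222  10   9  75] [273.623  264.5858] [268 259  12  12 118] [0.433  0.0319 0.0534] 4.596641473633803e-05 [0.4359 0.0354 0.008 ]
vialR [359.7432 235.7978] [355 232  10   9  73] [348.2653 190.4096] [343 185  12  12 114] [ 0.5819 -0.1175  0.0537] 0.00011372732141987888 [ 0.5919 -0.1211  0.008 ]
drop [325.3493 263.395 ] [321 259  10  10  86] [412.     263.0583] [407 258  11  11  93] [ 0.4341 -0.2387  0.0656] 0.000283841732908882 [ 0.438 -0.251  0.008]
weigh [262. 220.] [248 206  29  29 606] [203.9234 264.6056] [191 252  27  26 554] [0.4361 0.1769 0.019 ] 0.0005992190749732583 [0.4364 0.1795 0.008 ]
large [328. 236.] [ 306  214   45   45 1517] [279.9181 203.5664] [ 260  184   41   40 1250] [0.5655 0.0232 0.0037] 0.0007660913902909638 [0.5642 0.0231 0.008 ]
sm1 [308. 263.] [294 249  29  29 613] [343.9298 258.113 ] [332 246  25  25 483] [ 0.4494 -0.1104  0.0076] 0.0008823716579590427 [ 0.4488 -0.1102  0.008 ]
sm2 [428. 306.] [412 290  33  33 797] [476.6892 194.6667] [464 181  25  28 506] [ 0.5814 -0.3917  0.0086] 0.0006204915884533952 [ 0.5819 -0.3921  0.008 ]
med [368. 322.] [ 346  300   45   45 1516] [476.9177 256.7846] [461 241  33  32 807] [ 0.4504 -0.3867  0.0061] 0.000500953964851624 [ 0.4505 -0.3862  0.008 ]
carton [249. 209.] [233 193  33  33 797] [139.5715 263.9475] [120 247  40  35 801] [0.4393 0.3121 0.0082] 0.001634991130237155 [0.4382 0.3125 0.008 ]
```

View pics/c1.png

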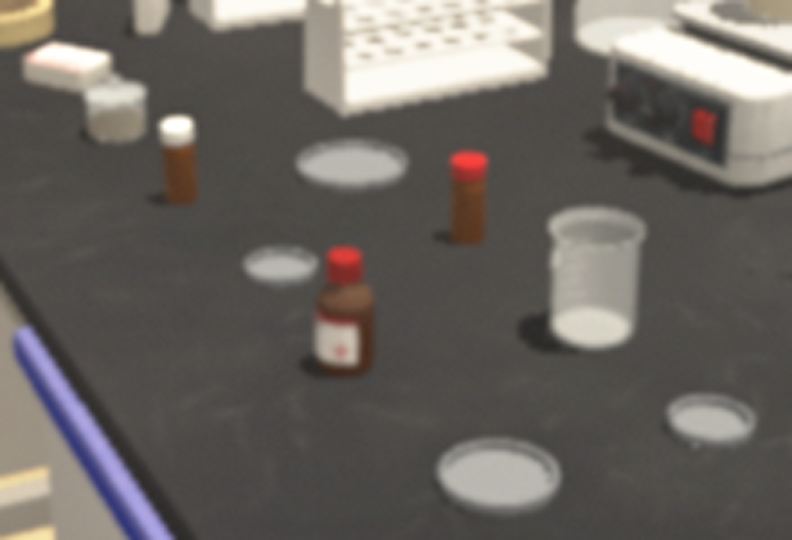

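The crop shows all pieces standing clear of one another. The grey threshold swallowed the bench in the side view, so I'll raise it.

```bash
sed -i 's/img.mean(2)>62/img.mean(2)>95/' h.py; python3 - <<'E'
from h import *
a=cv2.imread("pics/side0.png")[:,:,::-1];b=cv2.imread("pics/top0.png")[:,:,::-1]
np.set_printoptions(precision=4,suppress=True)
for n,k,s,rs,t,rt in[("weigh","grey",(262,221),11,(204,265),18),
 ("large","grey",(328,236),22,(280,204),26),("sm1","grey",(308,263),14,(344,259),16),("sm2","grey",(428,306),16,(476,196),16),("med","grey",(368,322),22,(477,257),22),("beaker","grey",(395,267),24,(422,190),22)]:
    p=blob(a,k,s,rs);q=blob(b,k,t,rt);print(n,p[0],p[1],q[0],q[1],*tri(p[0],q[0]),plane("top",q[0],.006),plane("side",p[0],.006))
E
```

```text
weigh [261.8491 219.7476] [253 210  18  20 293] [203.9323 264.6352] [192 253  25  24 479] [0.4358 0.1767 0.0198] 0.0003675907417831004 [0.4365 0.1799 0.006 ] [0.4472 0.2119 0.006 ]
large [327.4919 235.069 ] [312 228  32  15 368] [279.8611 203.691 ] [ 261  185   39   38 1144] [0.5644 0.0232 0.0066] 0.0003370593374752465 [0.5643 0.0233 0.006 ] [0.5653 0.0245 0.006 ]
sm1 [307.485  263.2622] [297 258  22  12 192] [343.853  258.2238] [333 247  23  23 407] [ 0.4487 -0.1101  0.007 ] 0.00018242453694337603 [ 0.4487 -0.1101  0.006 ] [ 0.4497 -0.1083  0.006 ]
sm2 [427.1484 306.2649] [415 299  25  16 302] [475.3282 195.5879] [465 185  22  22 384] [ 0.5803 -0.3896  0.0069] 0.000245120293585628 [ 0.5803 -0.3898  0.006 ] [ 0.5815 -0.3883  0.006 ]
med [368.2412 321.4186] [351 311  35  22 581] [476.7584 257.0682] [462 242  31  31 719] [ 0.4503 -0.3863  0.007 ] 0.00044025353739207863 [ 0.4501 -0.3865  0.006 ] [ 0.4514 -0.3851  0.006 ]
beaker [394.8471 265.9052] [382 247  28  40 959] [422.7337 190.1179] [407 174  32  32 590] [ 0.5835 -0.2699  0.0413] 0.0017553425621358344 [ 0.5925 -0.279   0.006 ] [ 0.6228 -0.2098  0.006 ]
```

Heights agree with the text: caps at 53 and 66 mm, rims at about 7 mm. All pieces are within reach. I'm moving now, turning the tool to yaw π so that it closes along world y.

Request:
{"api": "apply_moves", "payload": {
  "moves": "0 0 -7 -3.3 -2.4 0 -1;0 0 -14 -6.5 -4.9 0 -1;0 0 -21.6 -9.8 -7.3 0 -1;0 0 -21.6 -13.1 -9.7 0 -1;0 0 -21.6 -16.4 -12.1 0 -1;0 0 -21.6 -19.6 -14.6 0 -1;0 0 -21.6 -22.9 -17 0 -1;0 0 -21.6 -26.2 -19.4 0 -1"
}}

```text
clock: 0.77
eef_pos: [0.4211, 0.3488, 0.1952]
eef_rot: [-3.141, -0.0, -3.141]
force: [1.1, 0.6, 0.1]
opening: 0.994
gripper_force: 0.0
```

Request:
{"api": "apply_moves", "payload": {
  "moves": "0 0 0 -0.2 -4.1 0 -1;0 0 0 -0.3 -8.2 0 -1;0 0 0 -0.5 -12.2 1 -1;0 0 0 -0.6 -16.2 2 -1;0 0 0 -0.8 -20.2 3 -1;0 0 0 -0.9 -24.2 4 -1;0 0 0 -1.1 -28.1 5.2 -1;0 0 0 -1.2 -31.7 6.5 -1"
}}

```text
clock: 1.43
eef_pos: [0.4324, 0.0316, 0.1301]
eef_rot: [3.141, 0.001, 3.141]
force: [0.9, -0.1, -0.6]
opening: 0.999
gripper_force: 0.0
```

Request:
{"api": "apply_moves", "payload": {
  "moves": "0 0 0 0 0 3.5 -1;0 0 0 0 0 7 -1;0 0 0 0 0 9.5 -1;0 0 0 0 0 10.5 -1;0 0 0 0 0 10.5 1;0 0 0 0 0 10.5 1;0 0 0 0 0 10.5 1;0 0 0 0 0 10.5 1"
}}

```text
clock: 2.1
eef_pos: [0.4336, 0.0341, 0.0264]
eef_rot: [3.141, 0.002, -3.141]
force: [-0.1, -0.5, 0.3]
opening: 0.739
gripper_force: 0.0
```

Request:
{"api": "apply_moves", "payload": {
  "moves": "0 0 0 0 0 0 1;0 0 0 0 0 0 1;0 0 0 0 0 0 1;0 0 0 0 0 0 1;0 0 0 0 0 0 1;0 0 0 0 0 0 1;0 0 0 0 0 0 1;0 0 0 0 0 0 1"
}}

```text
clock: 2.77
eef_pos: [0.4326, 0.0339, 0.0253]
eef_rot: [-3.142, -0.0, -3.141]
force: [-0.3, -0.9, 0.7]
opening: 0.219
gripper_force: 30.0
```

```bash
python3 - <<'E'
from h import *
f=viewer.grab_frame("side");s=env.get_state();print(s["eef_pos"],s["opening"],s["gripper_force"],s["force"])
cv2.imwrite("pics/g1.png",cv2.resize(f[150:300,200:360],None,fx=3.5,fy=3.5)[:,:,::-1])
E
```

```text
[0.432663   0.03385629 0.02534148] 0.22388987212578365 29.974531350817415 [-0.41661765  0.81068961  0.47421148]
```

View pics/g1.png

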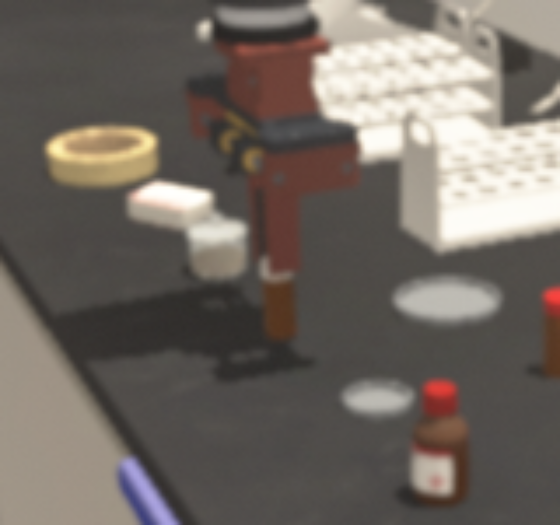

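```bash
python3 - <<'E'
from h import *
def pr(n,X):
    c=C[n];p=c["T"][:3,:3].T@(np.array(X)-c["T"][:3,3]);return np.array([c["fx"]*p[0]/p[2]+c["cx"],c["fy"]*p[1]/p[2]+c["cy"]])
for X in[(.4326,.0225,.017),(.4326,.010,.017),(.4326,.0339,0),(.4326,.0339,.058),(.4326,.0339,.046)]:
    print(X,(pr("side",X)-[200,150])*3.5)
E
```

```text
(0.4326, 0.0225, 0.017) [281.34834824 316.35125547]
(0.4326, 0.01, 0.017) [287.56024506 322.50727302]
(0.4326, 0.0339, 0) [276.81782018 332.28750538]
(0.4326, 0.0339, 0.058) [273.20935842 258.13290304]
(0.4326, 0.0339, 0.046) [273.96659202 273.69420323]
```

```bash
python3 - <<'E'
from h import *
f=viewer.grab_frame("side")
cv2.imwrite("pics/g2.png",np.clip(1.8*cv2.resize(f[200:260,245:315],None,fx=10,fy=10,interpolation=2).astype(float),0,255)[:,:,::-1])
E
```

```text
[ WARN:0@0.537] global loadsave.cpp:1063 imwrite_ Unsupported depth image for selected encoder is fallbacked to CV_8U.
```

View pics/g2.png

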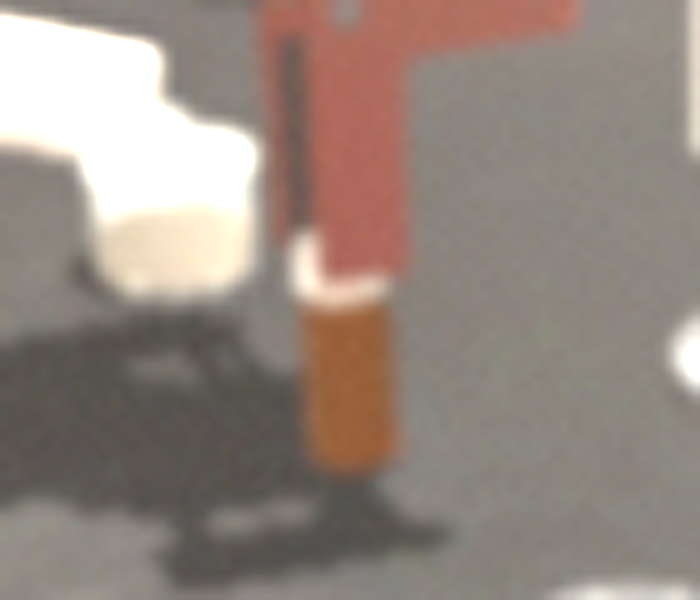

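The crop shows the fingers on the white cap, with the near tip at about (281,228). That is higher than the pose report implies, so I'll check the reported pose against the start picture.

```bash
python3 - <<'E'
from h import *
def pr(n,X):
    c=C[n];p=c["T"][:3,:3].T@(np.array(X)-c["T"][:3,3]);return np.array([c["fx"]*p[0]/p[2]+c["cx"],c["fy"]*p[1]/p[2]+c["cy"]])
yv=np.array([.368,.93,0])
for s in(-.044,.044,-.057,.057): print(s,pr("side",np.array([.248,.627,.187])+s*yv))
s=env.get_state();print(s["eef_pos"],s["joints"])
g=viewer.grab_frame("top")
a=cv2.imread("pics/side0.png");A=cv2.resize(a[60:140,110:200],None,fx=6,fy=6,interpolation=2)
B=cv2.resize(g[200:310,215:335,::-1],None,fx=4.3,fy=4.3,interpolation=2)
h=max(len(A),len(B));A,B=[cv2.copyMakeBorder(i,0,h-len(i),0,0,0) for i in(A,B)]
o=np.hstack([A,B]);k=min(1,800/o.shape[1]);cv2.imwrite("pics/g3.png",cv2.convertScaleAbs(cv2.resize(o,None,fx=k,fy=k),alpha=1.6));print(k)
E
```

```text
-0.044 [156.27545512 140.28602871]
0.044 [162.7368018  134.88838879]
-0.057 [155.26418654 141.13081602]
0.057 [163.63813646 134.13543741]
[0.43269451 0.0338735  0.02536231] [-0.38515711  0.36052248  0.19206076  2.26162268 -0.13376783  0.52938183
  1.48143822]
0.7575757575757576
```

View pics/g3.png

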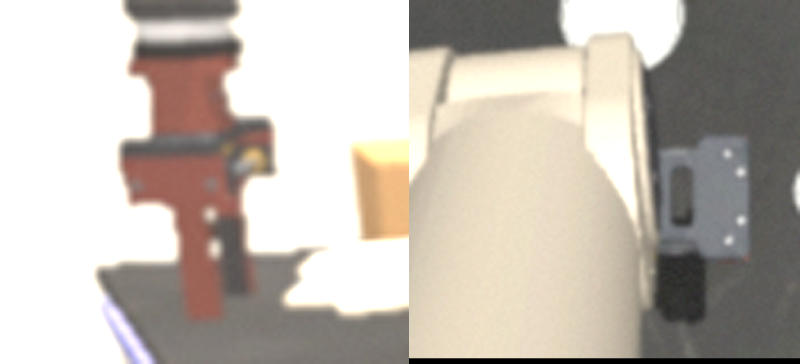

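The start picture puts the near tip at (155,130) where the reported pose predicts (155.7,140.7). So the fingertips really stand about 35–40 mm higher than reported, while sideways agrees. I'll let go, go 3 cm lower and grip again.

Request:
{"api": "apply_moves", "payload": {
  "moves": "0 0 0 0 0 0 -0.3;0 0 0 0 0 0 -0.3;0 0 0 0 0 0 -0.3;0 0 0 0 0 0 -0.3;0 0 0 0 0 0.7 -0.3;0 0 0 0 0 1.5 -0.3;0 0 0 0 0 2.3 -0.3;0 0 0 0 0 3 -0.3"
}}

```text
clock: 3.58
eef_pos: [0.4322, 0.0338, -0.0058]
eef_rot: [-3.141, -0.001, -3.141]
force: [0.5, 0.3, -1.1]
opening: 0.65
gripper_force: 0.0
```

```bash
python3 - <<'E'
from h import *
f=viewer.grab_frame("side");s=env.get_state();print(s["eef_pos"],s["opening"],s["force"])
cv2.imwrite("pics/g4.png",cv2.convertScaleAbs(cv2.resize(f[190:260,240:320],None,fx=8,fy=8,interpolation=2),alpha=1.8)[:,:,::-1])
E
```

```text
[ 0.43145053  0.03367721 -0.00673394] 0.6501581990575669 [-0.37061387  0.54389125 -0.80468686]
```

View pics/g4.png

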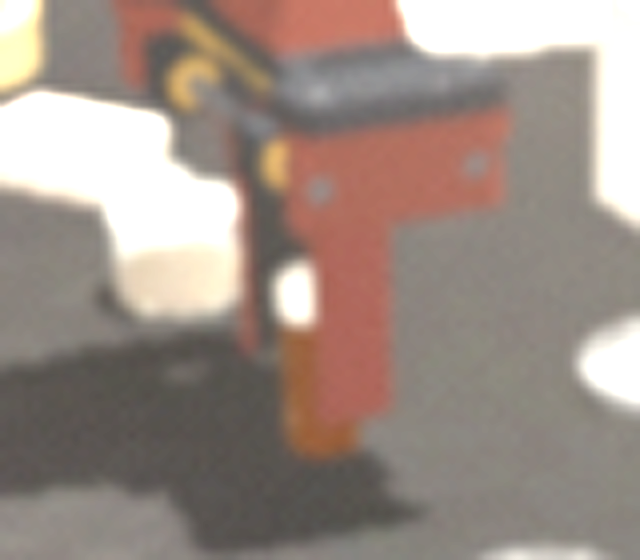

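The crop shows the near fingertip at about (284,242), roughly 22 mm above the bench, straddling the vial. The height bias is therefore about +36 mm. I'll go 4 mm lower and close.

Request:
{"api": "apply_moves", "payload": {
  "moves": "0 0 0 0 0 0.4 -0.3;0 0 0 0 0 0.4 1;0 0 0 0 0 0.4 1;0 0 0 0 0 0.4 1;0 0 0 0 0 0.4 1;0 0 0 0 0 0.4 1;0 0 0 0 0 0.4 1;0 0 0 0 0 0.4 1"
}}

```text
clock: 4.3
eef_pos: [0.4329, 0.0339, -0.0084]
eef_rot: [3.141, 0.0, -3.141]
force: [-0.1, -0.3, 1.2]
opening: 0.251
gripper_force: 30.0
```

Request:
{"api": "apply_moves", "payload": {
  "moves": "0 0 0 0 0 -2 1;0 0 0 0 0 -5 1;0 0 0 -0.4 -3.6 -5 1;0 0 0 -0.8 -7.2 -5 1;0 0 0 -1.2 -10.7 -5 1;0 0 0 -1.6 -13.4 -5 1;0 0 0 -1.6 -14.2 -5 1;0 0 0 -1.6 -14.2 -5 1"
}}

```text
clock: 4.97
eef_pos: [0.4485, -0.1105, 0.0414]
eef_rot: [-3.141, 0.0, 3.137]
force: [0.2, -0.4, 0.5]
opening: 0.247
gripper_force: 30.0
```

```bash
python3 - <<'E'
from h import *
f=viewer.grab_frame("side");s=env.get_state();print(s["eef_pos"],s["opening"],s["force"])
cv2.imwrite("pics/g5.png",cv2.convertScaleAbs(cv2.resize(f[200:290,260:370],None,fx=6,fy=6,interpolation=2),alpha=1.8)[:,:,::-1])
E
```

```text
[ 0.44834235 -0.10844168  0.04124842] 0.25042516311696383 [-0.17352931  0.4267422   0.45740324]
```

View pics/g5.png

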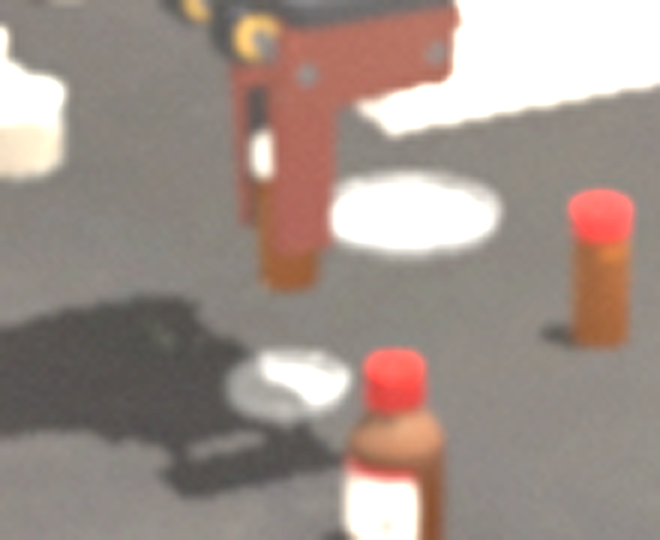

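The vial hangs upright over small tray 1. I'll lower it onto the floor and let go.

Request:
{"api": "apply_moves", "payload": {
  "moves": "0 0 0 0 0 2 1;0 0 0 0 0 4 1;0 0 0 0 0 4.5 1;0 0 0 0 0 4.65 1;0 0 0 0 0 4.65 1;0 0 0 0 0 4.65 -0.2;0 0 0 0 0 4.65 -0.2;0 0 0 0 0 4.65 -0.2"
}}

```text
clock: 5.68
eef_pos: [0.449, -0.1075, -0.0048]
eef_rot: [3.141, 0.001, -3.14]
force: [0.0, 0.2, 0.5]
opening: 0.437
gripper_force: 0.0
```

Request:
{"api": "apply_moves", "payload": {
  "moves": "0 0 0 0 0 -2 -0.4;0 0 0 0 0 -6 -0.4;0 0 0 0 0 -9 -0.4;0 0 0 -3.3 -0.2 -9 -0.4;0 0 0 -7.2 -0.4 -9 -0.4;0 0 0 -11 -0.6 -9 -0.4;0 0 0 -13.3 -0.8 -9 -0.4;0 0 0 -13.3 -0.8 -9 -0.4"
}}

```text
clock: 6.35
eef_pos: [0.5869, -0.1155, 0.0855]
eef_rot: [-3.141, 0.005, -3.14]
force: [0.5, 0.2, 0.2]
opening: 0.701
gripper_force: 0.0
```

```bash
python3 - <<'E'
from h import *
a=viewer.grab_frame("side");b=viewer.grab_frame("top");s=env.get_state();print(s["clock"],s["eef_pos"],s["eef_rot"],s["opening"])
p=blob(a,"white",(308,245),9);q=blob(b,"white",(345,256),9);print(p,q)
if p is not None and q is not None: print(tri(p[0],q[0]))
cv2.imwrite("pics/g6.png",cv2.convertScaleAbs(cv2.resize(a[190:290,280:410],None,fx=6,fy=5,interpolation=2),alpha=1.6)[:,:,::-1])
E
```

```text
6.45 [ 0.58154585 -0.11594193  0.08448117] [-3.14148425e+00 -8.45830100e-04 -3.14116596e+00] 0.700903640516283
(array([306.48971193, 243.20987654]), array([301, 239,  12,  10,  92], dtype=int32)) (array([345., 256.]), array([336, 247,  19,  19, 253], dtype=int32))
(array([ 0.44874446, -0.10876597,  0.05717028]), np.float64(0.0006755575509760281))
```

View pics/g6.png

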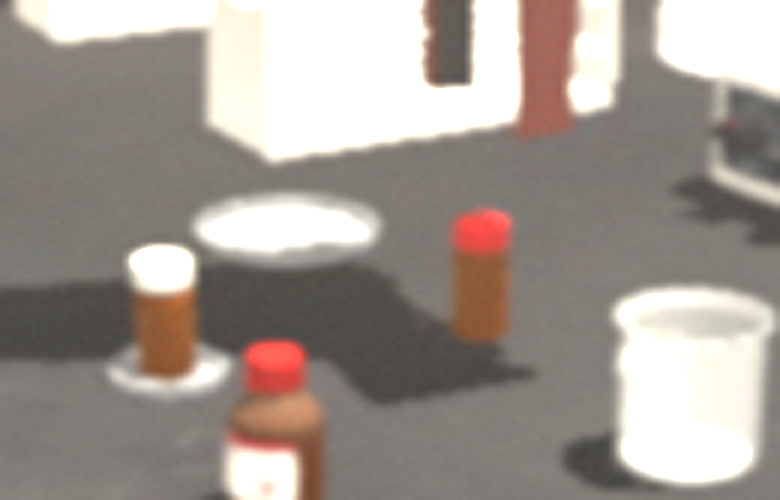

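The white-capped vial stands centred in small tray 1, and the fingers hang above the red-capped vial. I'll come down most of the way, settle and check.

Request:
{"api": "apply_moves", "payload": {
  "moves": "0 0 0 0 0 1 -0.4;0 0 0 0 0 2 -0.4;0 0 0 0 0 2.5 -0.4;0 0 0 0 0 2.5 -0.4;0 0 0 0 0 2.5 -0.4;0 0 0 0 0 2.5 -0.4;0 0 0 0 0 2.5 -0.4;0 0 0 0 0 2.5 -0.4"
}}

```text
clock: 7.12
eef_pos: [0.5819, -0.1161, 0.0602]
eef_rot: [-3.142, 0.001, -3.141]
force: [0.0, 0.3, 0.3]
opening: 0.696
gripper_force: 0.0
```

```bash
python3 - <<'E'
from h import *
a=viewer.grab_frame("side");s=env.get_state();print(s["clock"],s["eef_pos"],s["opening"])
cv2.imwrite("pics/g7.png",cv2.convertScaleAbs(cv2.resize(a[190:290,300:430],None,fx=6,fy=6,interpolation=2),alpha=1.6)[:,:,::-1])
E
```

```text
7.1667 [ 0.58191619 -0.1161407   0.06019463] 0.7020941907821076
```

View pics/g7.png

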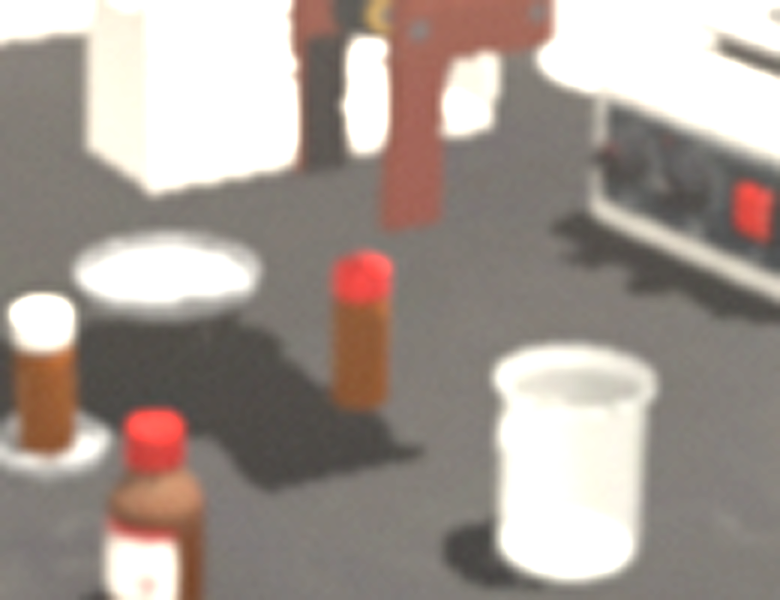

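The jaws' midpoint is about (361,223), directly above the red cap at (360,236). I'll descend 7 cm and close.

Request:
{"api": "apply_moves", "payload": {
  "moves": "0 0 0 0 0 3 -0.4;0 0 0 0 0 6 -0.4;0 0 0 0 0 7 -0.4;0 0 0 0 0 7 -0.4;0 0 0 0 0 7 1;0 0 0 0 0 7 1;0 0 0 0 0 7 1;0 0 0 0 0 7 1"
}}

```text
clock: 7.83
eef_pos: [0.5828, -0.1163, -0.0088]
eef_rot: [-3.141, 0.002, -3.142]
force: [0.1, -0.4, 0.6]
opening: 0.438
gripper_force: 0.0
```

Request:
{"api": "apply_moves", "payload": {
  "moves": "0 0 0 0 0 0 1;0 0 0 0 0 0 1;0 0 0 0 0 0 1;0 0 0 0 0 0 1;0 0 0 0 0 0 1;0 0 0 0 0 0 1;0 0 0 0 0 -1 1;0 0 0 0 0 -3 1"
}}

```text
clock: 8.5
eef_pos: [0.5796, -0.1157, 0.0184]
eef_rot: [3.141, -0.005, -3.141]
force: [0.2, -0.3, -0.3]
opening: 0.25
gripper_force: 30.0
```

Request:
{"api": "apply_moves", "payload": {
  "moves": "0 0 0 0 0 -4 1;0 0 0 0 0 -8 1;0 0 0 0 -1 -9 1;0 0 0 0 -4 -9 1;0 0 0 0 -8 -9 1;0 0 0 0 -12 -9 1;0 0 0 0 -16 -9 1;0 0 0 0 -20 -9 1"
}}

```text
clock: 9.17
eef_pos: [0.5813, -0.3179, 0.1101]
eef_rot: [3.142, 0.0, -3.141]
force: [0.7, -0.3, -0.2]
opening: 0.249
gripper_force: 30.0
```

Request:
{"api": "apply_moves", "payload": {
  "moves": "0 0 0 0.1 -3.5 0 1;0 0 0 0.1 -6 0 1;0 0 0 0.1 -7.2 0 1;0 0 0 0.1 -7.2 0 1;0 0 0 0.1 -7.2 2 1;0 0 0 0.1 -7.2 5 1;0 0 0 0.1 -7.2 7 1;0 0 0 0.1 -7.2 7 1"
}}

```text
clock: 9.83
eef_pos: [0.5789, -0.3826, 0.0351]
eef_rot: [3.136, -0.007, -3.138]
force: [-1.2, 1.5, -1.6]
opening: 0.245
gripper_force: 30.0
```

```bash
python3 - <<'E'
from h import *
viewer.grab_frame("top");a=viewer.grab_frame("side");s=env.get_state();print(s["clock"],s["eef_pos"],s["opening"],s["eef_rot"])
cv2.imwrite("pics/g8.png",cv2.convertScaleAbs(cv2.resize(a[220:330,350:480],None,fx=5,fy=5,interpolation=2),alpha=1.6)[:,:,::-1])
E
```

```text
9.9333 [ 0.58116912 -0.38564539  0.03966473] 0.2500693232671449 [ 3.13980806e+00 -1.01666063e-03 -3.13913792e+00]
```

View pics/g8.png

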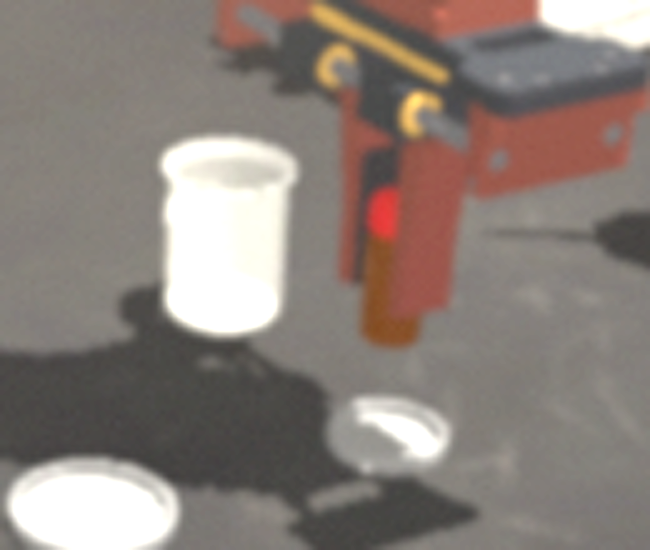

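The red-capped vial hangs upright over small tray 2 at (428,306). I'll lower it and let go.

Request:
{"api": "apply_moves", "payload": {
  "moves": "0 0 0 0 -0.2 2 1;0 0 0 0 -0.2 4 1;0 0 0 0 -0.2 4.5 1;0 0 0 0 -0.2 4.6 1;0 0 0 0 -0.2 4.6 1;0 0 0 0 -0.2 4.6 -0.2;0 0 0 0 -0.2 4.6 -0.2;0 0 0 0 -0.2 4.6 -0.2"
}}

```text
clock: 10.6
eef_pos: [0.5814, -0.3905, -0.0049]
eef_rot: [-3.141, 0.002, -3.141]
force: [-0.1, 0.1, -0.3]
opening: 0.442
gripper_force: 0.0
```

Request:
{"api": "apply_moves", "payload": {
  "moves": "0 0 0 0 0 -2 -0.5;0 0 0 0 0 -6 -0.5;0 0 0 0 0 -9.5 -0.5;0 0 0 0 0 -12 -0.5;0 0 0 1.5 0 -13 -0.5;0 0 0 5 0 -13 -0.5;0 0 0 9 0 -13 -0.5;0 0 0 12.5 0 -13 -0.5"
}}

```text
clock: 11.27
eef_pos: [0.454, -0.3903, 0.1247]
eef_rot: [-3.141, 0.001, -3.141]
force: [-0.4, -1.2, 0.1]
opening: 0.753
gripper_force: 0.0
```

Request:
{"api": "apply_moves", "payload": {
  "moves": "0 0 0 0.5 3.5 0 -0.5;0 0 0 1 7.5 0 -0.5;0 0 0 1.5 11 0 -0.5;0 0 0 2 14 1 -0.5;0 0 0 2.1 15.3 3 -0.5;0 0 0 2.1 15.3 5 -0.5;0 0 0 2.1 15.3 5 -0.5;0 0 0 2.1 15.3 5 -0.5"
}}

```text
clock: 11.93
eef_pos: [0.4343, -0.2372, 0.074]
eef_rot: [3.141, -0.001, 3.142]
force: [1.0, -1.0, 0.5]
opening: 0.744
gripper_force: 0.0
```

```bash
python3 - <<'E'
from h import *
a=viewer.grab_frame("side");b=viewer.grab_frame("top");s=env.get_state();print(s["clock"],s["eef_pos"],s["opening"])
p=blob(a,"red",(427,292),14);q=blob(b,"red",(474,190),14);print(p,q,tri(p[0],q[0]) if p and q else 0)
p=blob(a,"red",(325,265),12);print(p[0])
cv2.imwrite("pics/g9.png",cv2.convertScaleAbs(cv2.resize(a[210:330,270:450],None,fx=4.4,fy=4.4,interpolation=2),alpha=1.6)[:,:,::-1])
E
```

```text
12.0333 [ 0.4354034  -0.23827984  0.07498463] 0.7479035258929558
(array([430.21339564, 284.4376947 ]), array([425, 279,  12,  12, 123], dtype=int32)) (array([483.71518987, 189.74683544]), array([479, 184,  10,  12,  90], dtype=int32)) (array([ 0.58242078, -0.39039975,  0.05466793]), np.float64(0.0005636974432070342))
[325.43065693 263.60097324]
```

View pics/g9.png

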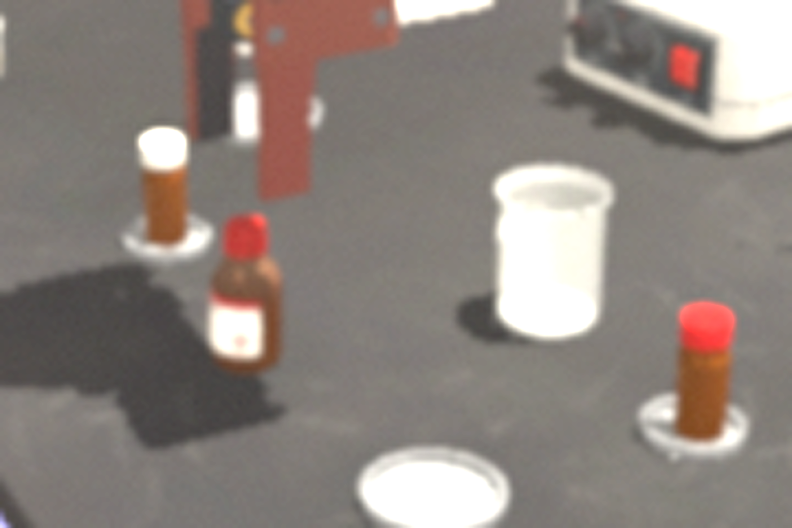

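Both vials stand in the small trays; the second is at about (430,300), inside its rim. The jaws are centred above the dropper cap at (325,264). I'll descend 8.7 cm and close.

Request:
{"api": "apply_moves", "payload": {
  "moves": "0 0 0 0 0 3.5 -0.5;0 0 0 0 0 7 -0.5;0 0 0 0 0 8.5 -0.5;0 0 0 0 0 8.7 -0.5;0 0 0 0 0 8.7 1;0 0 0 0 0 8.7 1;0 0 0 0 0 8.7 1;0 0 0 0 0 8.7 1"
}}

```text
clock: 12.7
eef_pos: [0.4359, -0.2377, -0.0117]
eef_rot: [-3.141, 0.003, 3.142]
force: [1.0, 0.1, 1.5]
opening: 0.485
gripper_force: 0.0
```

Request:
{"api": "apply_moves", "payload": {
  "moves": "0 0 0 0 0 0 1;0 0 0 0 0 0 1;0 0 0 0 0 0 1;0 0 0 0 0 0 1;0 0 0 0 0 0 1;0 0 0 0 0 -1 1;0 0 0 0 0 -3 1;0 0 0 0 0 -5 1"
}}

```text
clock: 13.37
eef_pos: [0.4338, -0.2369, 0.0374]
eef_rot: [3.141, -0.002, 3.142]
force: [0.9, -0.7, -1.4]
opening: 0.367
gripper_force: 30.0
```

Request:
{"api": "apply_moves", "payload": {
  "moves": "0 0 0 -0.5 -3.5 0 1;0 0 0 -1 -7.5 0 1;0 0 0 -1.5 -11.5 0 1;0 0 0 -1.5 -14 0 1;0 0 0 -1.5 -14.7 0 1;0 0 0 -1.5 -14.7 1 1;0 0 0 -1.5 -14.7 2 1;0 0 0 -1.5 -14.7 2 1"
}}

```text
clock: 14.03
eef_pos: [0.4485, -0.3805, 0.0142]
eef_rot: [3.138, -0.004, -3.139]
force: [-0.1, 1.6, -1.0]
opening: 0.373
gripper_force: 30.0
```

```bash
python3 - <<'E'
from h import *
viewer.grab_frame("top");s=env.get_state();print(s["clock"],s["eef_pos"],s["opening"],s["gripper_force"],s["eef_rot"])
E
```

```text
14.0833 [ 0.44888477 -0.38077513  0.01499028] 0.36543062590639486 29.99986002658261 [ 3.13807634e+00 -3.09981477e-03 -3.13899135e+00]
```

Request:
{"api": "apply_moves", "payload": {
  "moves": "0 0 0 0 0 0 1;0 0 0 0 0 1.2 1;0 0 0 0 0 2.2 1;0 0 0 0 0 2.65 1;0 0 0 0 0 2.65 1;0 0 0 0 0 2.65 1;0 0 0 0 0 2.65 -0.05;0 0 0 0 0 2.65 -0.05"
}}

```text
clock: 14.75
eef_pos: [0.4497, -0.3838, -0.0102]
eef_rot: [3.141, -0.0, -3.141]
force: [-0.6, 0.0, -0.2]
opening: 0.483
gripper_force: 0.0
```

Request:
{"api": "apply_moves", "payload": {
  "moves": "0 0 0 0 0 0 -0.1;0 0 0 0 0 0 -0.1;0 0 0 0 0 -3 -0.3;0 0 0 0 0 -7 -0.4;0 0 0 0 0 -11 -0.6;0 0 0 0 0 -14 -0.8;0 0 0 -0.2 3 -14 -1;0 0 0 -0.4 7 -14 -1"
}}

```text
clock: 15.42
eef_pos: [0.4544, -0.3179, 0.1329]
eef_rot: [-3.137, 0.005, 3.136]
force: [0.9, 0.1, -0.2]
opening: 0.96
gripper_force: 0.0
```

Request:
{"api": "apply_moves", "payload": {
  "moves": "0 0 0 0 4 0 -1;0 0 0 0.2 8 0 -1;0 0 0 0.4 12 0 -1;0 0 0 0.6 16 0 -1;0 0 0 0.8 20 0 -1;0 0 0 1 24 0 -1;0 0 0 1.2 28 0 -1;0 0 0 1.4 32 0 -1"
}}

```text
clock: 16.08
eef_pos: [0.4392, 0.0076, 0.1305]
eef_rot: [3.142, 0.001, 3.141]
force: [1.5, 0.4, -0.6]
opening: 1.001
gripper_force: 0.0
```

Request:
{"api": "apply_moves", "payload": {
  "moves": "0 0 0 0.2 4 0 -1;0 0 0 0.4 8 0 -1;0 0 0 0.4 12 0 -1;0 0 0 0.4 15.5 0.5 -1;0 0 0 0.4 17 2.5 -1;0 0 0 0.4 17 5 -1;0 0 0 0.4 17 6 -1;0 0 0 0.4 17 6 -1"
}}

```text
clock: 16.75
eef_pos: [0.4337, 0.1745, 0.0682]
eef_rot: [-3.139, -0.004, -3.142]
force: [-0.0, -0.3, -0.5]
opening: 1.004
gripper_force: 0.0
```

```bash
python3 - <<'E'
from h import *
b=viewer.grab_frame("top");a=viewer.grab_frame("side");s=env.get_state();print(s["clock"],s["eef_pos"],s["opening"])
p=blob(a,"red",(368,300),25);q=blob(b,"red",(480,255),16);print(p,q,tri(p[0],q[0]) if p and q else 0)
A=cv2.resize(a[150:260,215:315],None,fx=4,fy=4,interpolation=2);B=cv2.resize(a[230:340,310:410],None,fx=4,fy=4,interpolation=2)
cv2.imwrite("pics/g10.png",cv2.convertScaleAbs(np.hstack([A,B]),alpha=1.5)[:,:,::-1])
E
```

```text
16.85 [0.43569238 0.17487838 0.07050986] 1.000596310339234
(array([367.71859296, 291.46231156]), array([363, 286,  11,  12, 113], dtype=int32)) (array([486.6969697, 254.9047619]), array([482, 250,  11,  11,  89], dtype=int32)) (array([ 0.44926608, -0.38400128,  0.069118  ]), np.float64(0.00016259611183200819))
```

View pics/g10.png

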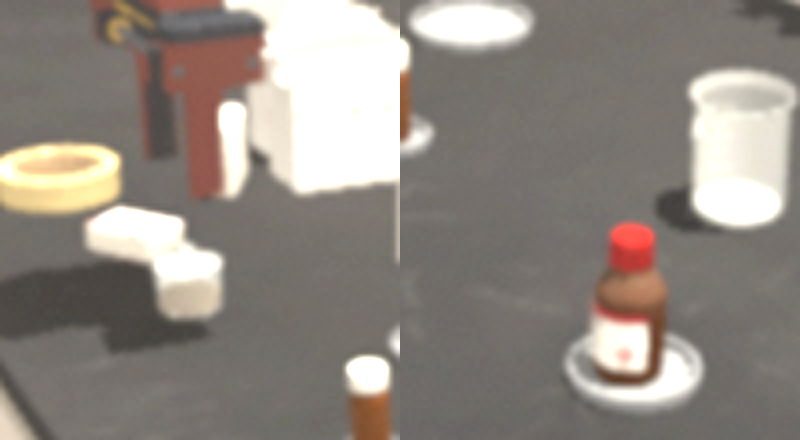

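The dropper stands in the medium tray with its cap at 69 mm and 1 mm off the centre. The jaws straddle the weighing bottle at (262,220). I'll descend and close.

Request:
{"api": "apply_moves", "payload": {
  "moves": "0 0 0 0 0 3.5 -1;0 0 0 0 0 6.5 -1;0 0 0 0 0 8 -1;0 0 0 0 0 8.8 -1;0 0 0 0 0 8.8 -1;0 0 0 0 0 8.8 1;0 0 0 0 0 8.8 1;0 0 0 0 0 8.8 1"
}}

```text
clock: 17.52
eef_pos: [0.4368, 0.1763, -0.0163]
eef_rot: [3.14, 0.002, 3.141]
force: [-0.2, 0.6, 0.2]
opening: 0.81
gripper_force: 0.0
```

Request:
{"api": "apply_moves", "payload": {
  "moves": "0 0 0 0 0 0 1;0 0 0 0 0 0 1;0 0 0 0 0 0 1;0 0 0 0 0 0 1;0 0 0 0 0 0 1;0 0 0 0 0 0 1;0 0 0 0 0 0 1;0 0 0 0 0 0 1"
}}

```text
clock: 18.18
eef_pos: [0.4358, 0.1761, -0.0174]
eef_rot: [3.141, 0.0, -3.141]
force: [-0.6, -0.9, 5.4]
opening: 0.514
gripper_force: 30.0
```

Request:
{"api": "apply_moves", "payload": {
  "moves": "0 0 0 0 0 -0.3 1;0 0 0 0 0 -0.6 1;0 0 0 0 0 -1.2 1;0 0 0 0 0 -2 1;0 0 0 0 0 -3 1;0 0 0 0 0 -4 1;0 0 0 0 0 -4.5 1;0 0 0 0 0 -4.5 1"
}}

```text
clock: 18.85
eef_pos: [0.4367, 0.1764, 0.029]
eef_rot: [3.14, 0.003, -3.142]
force: [0.2, -0.0, -0.0]
opening: 0.513
gripper_force: 30.0
```

```bash
python3 - <<'E'
from h import *
b=viewer.grab_frame("top");a=viewer.grab_frame("side");s=env.get_state();print(s["clock"],s["eef_pos"],s["opening"],s["gripper_force"],s["force"])
cv2.imwrite("pics/g11.png",cv2.convertScaleAbs(cv2.resize(a[160:240,225:305],None,fx=7,fy=7,interpolation=2),alpha=1.4)[:,:,::-1])
E
```

```text
18.95 [0.43583719 0.17601934 0.02774019] 0.5078440368289352 30.000104242062662 [-0.43095068  0.47069968 -1.41038595]
```

View pics/g11.png

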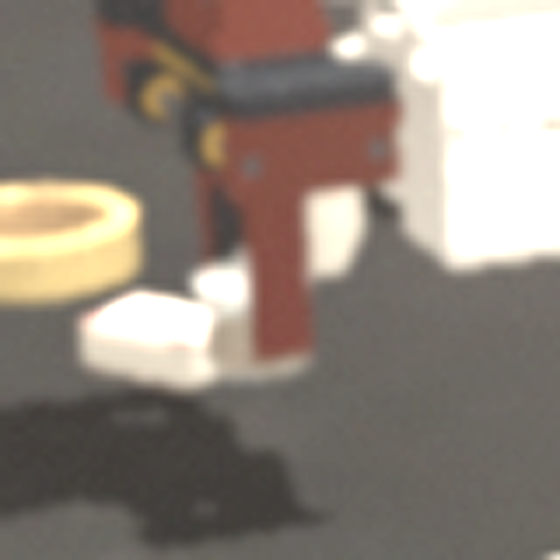

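The bottle is lifted and upright, with its base at about (263,214) and the carton undisturbed behind it. I'll carry it to the large tray.

Request:
{"api": "apply_moves", "payload": {
  "moves": "0 0 0 -1.5 -2 0 1;0 0 0 -4 -4.7 0 1;0 0 0 -6.5 -7.6 0 1;0 0 0 -9 -10.5 0 1;0 0 0 -11.5 -13.3 0 1;0 0 0 -12.9 -15.1 0 1;0 0 0 -12.9 -15.1 0.5 1;0 0 0 -12.9 -15.1 1.5 1"
}}

```text
clock: 19.62
eef_pos: [0.5657, 0.0234, 0.0122]
eef_rot: [-3.141, 0.001, 3.139]
force: [1.4, 0.1, 0.5]
opening: 0.511
gripper_force: 30.0
```

```bash
python3 - <<'E'
from h import *
viewer.grab_frame("top");a=viewer.grab_frame("side");s=env.get_state();print(s["clock"],s["eef_pos"],s["opening"],s["gripper_force"],s["force"])
# bottle foot: brightness profile down columns below the fingers, tray excluded by row
print(np.c_[np.arange(195,245),a[195:245,312:345:4].mean(2).astype(int)])
E
```

```text
19.7167 [0.56216825 0.02586745 0.01008624] 0.5103795105889761 30.000164005468832 [ 0.32424728  0.87415546 -1.12000554]
[[195 138 149  56  92  81  75  73  74  74]
 [196  96 150  58  99  76  77  75  74  75]
 [197  79 151  58  98  76  76  74  75  74]
 [198  77 152  63  89  74  78  75  74  74]
 [199  78 153  68  75  73  80  75  75  75]
 [200  78 152  68  63  70  80  72  74  73]
 [201  78 153  65  57  69  79  74  73  73]
 [202  77 154  61  54  70  75  73  71  93]
 [203  77 154  58  54  69  74  75  93 168]
 [204  78 153  58  53  70  73  85 168 234]
 [205  78 154  57  54  70  72 103 231 242]
 [206  77 154  58  51  70  73 108 241 244]
 [207  74 156  59  53  69  74 109 245 248]
 [208  77 158  60  52  69  73 117 249 251]
 [209  74 159  62  53  71  72 142 251 251]
 [210  76 160  61  63  80  73 180 251 251]
 [211  76 161  61  87  94  71 203 251 251]
 [212  75 161  72 124 102  73 207 251 251]
 [213  75 159 112 165 101  72 207 251 251]
 [214  75 152 166 194  99  72 206 251 248]
 [215  74 133 208 213 103  72 198 247 234]
 [216  73 105 223 221 108  73 175 230 210]
 [217  74  85 218 223 111  72 150 2
[... 469 characters left out ...]
79  74  75]
 [229  51  50 104 131 124 136  92  76  75]
 [230  48  58  99 142 149 139 108  88  75]
 [231  47  75  98 155 172 155 128 108  75]
 [232  50  90  97 156 177 177 159 120  75]
 [233  58  94  95 131 155 184 181 132  78]
 [234  62  94  94 103 120 174 188 150  79]
 [235  67  94  94  94  98 155 188 168  78]
 [236  68  93  93  94  94 136 189 175  77]
 [237  67  94  93  94  93 118 187 169  76]
 [238  59  95  94  93  94 101 180 144  74]
 [239  55  93  96  98  98  96 157 116  74]
 [240  70  86  98 105 103  98 129  94  74]
 [241  99  68  93 105 104  97 103  81  75]
 [242 114  53  76  97  95  85  83  74  74]
 [243 116  46  62  80  74  63  66  71  74]
 [244 118  48  60  62  53  49  53  64  74]]
```

Request:
{"api": "apply_moves", "payload": {
  "moves": "0 0 0 0 0 0 1;0 0 0 0 0 1 1;0 0 0 0 0 2 1;0 0 0 0 0 2.4 1;0 0 0 0 0 2.5 1;0 0 0 0 0 2.6 1;0 0 0 0 0 2.6 1;0 0 0 0 0 2.6 1"
}}

```text
clock: 20.38
eef_pos: [0.5649, 0.0249, -0.0134]
eef_rot: [3.142, 0.0, -3.141]
force: [0.4, -1.4, -0.4]
opening: 0.51
gripper_force: 30.0
```

Request:
{"api": "apply_moves", "payload": {
  "moves": "0 0 0 0 0 0.05 1;0 0 0 0 0 0.05 1;0 0 0 0 0 0.1 1;0 0 0 0 0 0.1 1;0 0 0 0 0 0.1 1;0 0 0 0 0 0.1 1;0 0 0 0 0 0.1 1;0 0 0 0 0 0.1 1"
}}

```text
clock: 21.05
eef_pos: [0.5649, 0.0249, -0.0144]
eef_rot: [3.142, 0.0, -3.141]
force: [-0.8, -0.1, 4.0]
opening: 0.513
gripper_force: 30.0
```

There is contact with 4 N, so I'll open and rise.

Request:
{"api": "apply_moves", "payload": {
  "moves": "0 0 0 0 0 0 -0.3;0 0 0 0 0 0 -0.3;0 0 0 0 0 0 -0.3;0 0 0 0 0 0 -0.3;0 0 0 0 0 -0.5 -0.3;0 0 0 0 0 -2 -0.3;0 0 0 0 0 -5 -0.3;0 0 0 0 0 -9 -0.3"
}}

```text
clock: 21.72
eef_pos: [0.5622, 0.0246, 0.0742]
eef_rot: [-3.141, -0.006, -3.141]
force: [1.7, 0.2, 0.3]
opening: 0.644
gripper_force: 0.0
```

Request:
{"api": "apply_moves", "payload": {
  "moves": "0 0 0 0 0 -4 -0.3;0 0 0 0 0 -8 -0.3;0 0 0 0 2 -9 -0.3;0 0 0 2 6 -9 -0.3;0 0 0 4 9.5 -9 -0.3;0 0 0 6 13 -9 -0.3;0 0 0 7 16.5 -9 -0.3;0 0 0 7 20 -9 -0.3"
}}

```text
clock: 22.38
eef_pos: [0.4919, 0.2264, 0.1659]
eef_rot: [-3.141, -0.001, -3.14]
force: [1.3, 0.2, -0.8]
opening: 0.649
gripper_force: 0.0
```

Request:
{"api": "apply_moves", "payload": {
  "moves": "0 0 0 0 4 0 -0.3;0 0 0 0 8 0 -0.3;0 0 0 0 12 0 -0.3;0 0 0 0 16 0 -0.3;0 0 0 0 16 0 -0.3;0 0 0 0 16 0 -0.3;0 0 0 0 16 0 -0.3;0 0 0 0 16 0 -0.3"
}}

```text
clock: 23.05
eef_pos: [0.4951, 0.3829, 0.1654]
eef_rot: [-3.14, 0.0, 3.14]
force: [0.7, -0.8, 0.6]
opening: 0.651
gripper_force: 0.0
```

```bash
python3 - <<'E'
from h import *
a=viewer.grab_frame("side");b=viewer.grab_frame("top");s=env.get_state();print(s["clock"],s["eef_pos"],s["opening"])
np.set_printoptions(precision=4,suppress=True)
a0=cv2.imread("pics/side0.png")[:,:,::-1];b0=cv2.imread("pics/top0.png")[:,:,::-1]
for n,k,c,r,t,u in[("W","white",(306,243),9,(345,256),9),("R","red",(430,284),12,(484,190),14),("drop","red",(368,291),12,(487,255),14),("beaker","grey",(395,267),24,(422,190),22),("carton","grey",(249,209),11,(140,264),24),("weigh+tray","grey",(328,230),24,(280,204),26)]:
    p=blob(a,k,c,r);q=blob(b,k,t,u);print(n,p,q,tri(p[0],q[0]))
    if n in("beaker","carton"):print(" before",blob(a0,k,c,r),blob(b0,k,t,u))
cir=cv2.HoughCircles(cv2.resize(cv2.cvtColor(b[175:235,250:312],cv2.COLOR_RGB2GRAY),None,fx=6,fy=6,interpolation=2),cv2.HOUGH_GRADIENT,1,8,param1=80,param2=25,minRadius=50,maxRadius=130)
print(None if cir is None else cir[0]/6+[250,175,0])
print(b[186:224:2,258:306:2].mean(2).astype(int))
print(a[210:246:2,308:350:2].mean(2).astype(int))
E
```

```text
23.15 [0.4952929  0.38302713 0.16555819] 0.6505964675985833
W (array([306.5926, 243.1975]), array([301, 239,  12,  10,  92], dtype=int32)) (array([345.3191, 255.844 ]), array([336, 248,  19,  18, 219], dtype=int32)) (array([ 0.4489, -0.1093,  0.0574]), np.float64(0.0008656486358318763))
R (array([430.2875, 284.3578]), array([425, 279,  12,  12, 125], dtype=int32)) (array([485.0814, 189.6197]), array([479, 184,  13,  12, 120], dtype=int32)) (array([ 0.5818, -0.3923,  0.0561]), np.float64(0.000305853460663023))
drop (array([367.0704, 291.5377]), array([362, 286,  11,  12, 114], dtype=int32)) (array([487.154 , 255.6013]), array([482, 251,  11,  11,  90], dtype=int32)) (array([ 0.4477, -0.3846,  0.0697]), np.float64(0.000353928337081395))
beaker (array([394.8269, 265.9489]), array([382, 247,  28,  40, 963], dtype=int32)) (array([422.8524, 190.1248]), array([407, 174,  33,  32, 591], dtype=int32)) (array([ 0.5834, -0.2701,  0.0413]), np.float64(0.0018639411665813696))
 before (array([394.8471, 265.9052]), array([382, 247,  28,  40, 959], dtype=int32)) (array([422.7337, 190.1179]), array([
[... 4001 characters left out ...]
5  79  92 123 156 139 131 133 135 139 143 152 124 100  88  76
   76  76  78]
 [ 75  74  83 116 128 142 134 116 121 126 128 131 135 148 157 130 119  99
   77  76  77]
 [ 73  75 109 145 151 139 127 116 121 124 127 130 138 152 180 172 147 124
   80  74  75]
 [ 73  75 110 162 127 104 118 121 121 123 126 128 134 157 183 184 170 123
   77  74  75]
 [ 89  78  76 117 132 132 125 136 129 137 148 145 153 174 177 168 142  98
   75  75  74]
 [248 201  87  73  96 115 128 130 128 140 158 155 143 138 132 116  95  75
   74  75  75]
 [254 252 123  73  75  80  83  91 100 103 105 103  93  90  85  79  75  74
   74  74  75]
 [235 217 122  74  76  76  74  76  76  76  77  75  73  73  75  75  74  76
   75  75  74]]
```

```bash
python3 -c "
from plant import ticket
print(ticket.sign_off())"
```

```text
the job is handed in; nothing more can be done
None
```

I handed the job in at about 23 s: both vials, the brown bottle and the weighing bottle stand upright in their trays, let go, and my last camera check showed the beaker and carton not moved.

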